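# Nest the lamp shades on the projector bench

### The arm

A 6-joint arm with a two-finger parallel gripper is mounted at the origin on the work surface. World frame = base frame: x ahead of the robot, y to its left, z up, the work surface at z = 0. Lengths are in m, angles in degrees, forces in N, time in s.
With the tool pointing down it reaches from about 0.25 to 0.725 m from the base axis. Payload 9.7 kg.
Tool frame: the origin (TCP) lies midway between the tips of the shut fingers; the grasp point (between the pads) lies 19 mm behind it; z points along the fingers, y is the line along which they close (so a half turn about z gives the same grasp; the last joint's range is limited). The gripper opens to 85 mm and grips with 20 to 120 N. Pads are 22 mm wide; open, the fingers measure 114 mm over their backs; the gripper's body (76 mm by 85 mm) begins 54 mm behind the grasp point. The pads swing forward as they close: fully open they stand 13 mm farther back than shut.
Start: joints at [71.276, 4.979, 10.078, 95.1, 0, 90], TCP at [0.177, 0.521, 0.231] pointing down, gripper open.
Joint ranges: [-179.16, 179.16], [-48.56, 103.87], [-65.8, 70.77], [-126.05, 130.52], [-82.76, 87.17], [-180, 180]. Speed limits (degrees/s): [127.2, 127.2, 147.25, 180, 180, 180].

### API

Orientations are given as [roll, pitch, yaw] about the fixed x, y, z axes, in that order (R = Rz(yaw) Ry(pitch) Rx(roll)).
In Python, from workcell import readout, imaging, bot, spotter gives the robot as it stands.
- The arm moves only by the shell command python3 -m jog 'ROWS' [FORCE]. ROWS is JSON, a list of rows, each an object with "rotation": the turn, a rotation vector about the world's x, y, z in degrees, a list of three; "translation": the shift along the world's x, y, z in mm, a list of three; "grip": the finger opening in mm, from 0 to 85.4. In form: [{"rotation": [wx, wy, wz], "translation": [dx, dy, dz], "grip": grip}, ...]. A call has 1 to 20 rows; each row is the pose to reach, as a shift and turn from the pose commanded when the call began; what a row does not reach only later rows make up. A row lasts 1/10 s, in which the tool goes at most 50 mm and 8.59 degrees, less where a joint would pass 70% of its speed; a pose out of reach is approached as far as the arm can. A call with a gripper value outside its range is refused whole. The fingers move at their own pace and stop on an object; FORCE is the grip in N (left out, the last holds). Time passes only in rows, so rows that repeat a pose let the fingers close. It gives the time, the measured TCP pose, the force, the opening and the grip force at its end, in the units of the state.
- readout.get_obs(): the state, without advancing time (a new reading comes with each control period).
- imaging.camera(name): name is "scene" or "top"; returns (picture, depth): 480x640x3 uint8, red, green, blue; 480x640 float32, m along the optical axis (not along the pixel's ray), 0 where there is no reading.
- imaging.camera_info(name): a dict with "vertical_fov" (degrees; the focal length in pixels is half the picture's height over the tangent of half this angle, whatever the lens; pixels are square), "cx", "cy" (the principal point, pixels), "k1" (the pictures are not rectified: a ray, as slopes to the right and down, at radius r is drawn at 1 + k1 r^2 times it, then the intrinsics apply), "extrinsics" (4x4, takes a point from camera to world coordinates). Camera axes: x right, y down, z forward; pixel columns grow to the right and rows downward; lengths in m; the calibration is good to about 2 mm. A picture is of the moment at which its call begins. camera_info takes no time and is no camera call.
- bot.job_done(): hands the job in; it is judged then, once.
Trained networks look in the newest picture that a camera, given by its name, has taken for a name from the list of things; names that differ only in an ending like _2 or _b are one class to them, and where a whole thing is asked for, a point or a joint stands for the part that bears it (a point fixed in the world has none). Each returns a list of dicts, best first, with "confidence" (0 to 1); they miss things now and then, are a little off and sometimes report something else, mostly with a low value. They report only what shows in the picture. A call takes as long as a camera call.
- spotter.spot_in(camera, target): "box" ([centre column, centre row, width, height] in pixels, round what is visible of it).
- spotter.mark_of(camera, target): "uv" ([column, row] in pixels: a listed point, or the origin of a listed thing).
The state is a dict: "time": time; "q": joint angles; "qd": joint speeds; "joint_efforts": joint torques, N m; "ee_pos": TCP position; "tcp_rot": TCP orientation; "wrist_force": force on the tool from outside, world axes, zero at the start; "torque": the same for the moment, N m; "opening": finger opening in m; "grasp_force": force on a finger pad.
Only numpy, scipy, OpenCV 4.12 (cv2) and the standard library are available. Lean on these libraries where they do the work, as an engineer would, in place of code of your own. Each camera call takes 0.05 s, during which the arm holds its last target. There are 200 camera calls.

### The job

Put the two bell-shaped aluminium lamp shades away as one nested stack, mouths down so no dust gets in: take the one leaning in its sloping rest, stand it mouth down on a clear bit of the table and let go of it. Then take it again from above by its neck and lower it over the shade that is already standing, keeping hold of it until it is fully home. Leave the standing shade where it is and do not disturb the other things on the table.

Things in the scene. Friction and masses are not known exactly. Their poses are not given: they have to be found in the camera images.
- leaning_shade: Shade to move, aluminium: conical bell 65 mm high, 90 mm across its open mouth, 68 mm at the shoulder, wall 3 mm; above it a straight closed neck 44 mm across, 40 mm tall (total 105). Origin: centre of the mouth plane; z: axis from mouth to neck; round. Its inner ceiling is 60 mm above the mouth. Starts in the rest, neck along the rest's x, about 30 degrees above level.
- standing_shade: Same shape and size, standing mouth down on the table. Origin: centre of its mouth; z up to the neck, whose top is 105 mm high. A shade nested over it has its mouth 45 mm above this one's, its ceiling resting on this neck, with 4 mm play sideways.
- rest: Fixed sloping rest: wooden foot 150 x 100 x 8 mm (-80 to 70 mm along x), two steel rails and a stop cradling the bell's lower side, all under 75 mm high; the neck is free. Origin on the table. The shade's mouth centre is at x -40, z 56 mm; its neck points to +x, end at 108 mm height. The table is clear for 75 mm around the point 0.54 m straight ahead of the robot base.
- pliers: Bystander, to be left alone: flat pliers with red handles, 170 mm long, lying flat. Origin at the underside
- fuse_carrier: Bystander, to be left alone: orange plastic fuse carrier, 65 x 34 x 32 mm. Origin at the underside
- changer_arm: Bystander, to be left alone: zinc slide changer arm, 150 mm long, lying flat. Origin at the underside
- cold_mirror: Bystander, to be left alone: silvered glass mirror on a black foot, 50 x 90 x 80 mm high. Origin at the underside
- screw_tin: Bystander, to be left alone: round closed tin, 68 mm across, 65 mm high. Origin at the underside
- slide_tray: Bystander, to be left alone: grey slide tray filled with slides, 110 x 70 x 50 mm high. Origin at the underside

How it is judged:
By the outcome, as a careful person would: the job done as asked, in the order asked, and still so for the second after the job is handed in, with the robot touching nothing.
It also fails if it takes over 64 s, if anything falls off the work surface, if the arm or the gripper's body presses on something with over 40 N, if the wrist force passes 120 N, or if a joint passes its speed limit or range.

## Working session

There is one attempt and no reset: what is moved stays moved. The work goes in short steps, Python scripts to look and compute and a shell command to move; the robot and the scene stay as the last step left them, time stands still between calls to the robot, and variables do not carry over. Pictures are saved under pics/ and viewed, at most 10 in all, crops included, and the job is handed in when it is done.

```bash
ls; mkdir -p pics
cat > h.py <<'E'
import numpy as np, cv2
from workcell import readout, imaging, bot, spotter
def cam(n):
    i=imaging.camera_info(n); f=240/np.tan(np.radians(i["vertical_fov"])/2)
    return f,i["cx"],i["cy"],i["k1"],np.array(i["extrinsics"])
def slopes(n,uv):
    f,cx,cy,k1,E=cam(n); d=(np.atleast_2d(uv).astype(float)-[cx,cy])/f; s=d.copy()
    for _ in range(20): s=d/(1+k1*(s**2).sum(1,keepdims=True))
    return s
def ray(n,uv):
    E=cam(n)[4]; s=slopes(n,uv); return E[:3,3],np.c_[s,np.ones(len(s))]@E[:3,:3].T
def cloud(n,dep):
    v,u=np.mgrid[0:480,0:640]; E=cam(n)[4]; s=slopes(n,np.c_[u.ravel(),v.ravel()])
    P=(np.c_[s,np.ones(len(s))]*dep.reshape(-1,1))@E[:3,:3].T+E[:3,3]
    P[dep.ravel()==0]=np.nan
    return P.reshape(480,640,3)
def project(n,P):
    f,cx,cy,k1,E=cam(n); p=(np.atleast_2d(P)-E[:3,3])@E[:3,:3]; s=p[:,:2]/p[:,2:]
    return s*(1+k1*(s**2).sum(1,keepdims=True))*f+[cx,cy]
def tri(uvs):
    A=np.zeros((3,3));b=np.zeros(3)
    for n,uv in uvs:
        o,d=ray(n,uv); d=d[0]/np.linalg.norm(d[0]); M=np.eye(3)-np.outer(d,d); A+=M;b+=M@o
    return np.linalg.solve(A,b)
E
cat > a.py <<'E'
from h import *
np.set_printoptions(precision=3,suppress=True)
print({k:v for k,v in readout.get_obs().items()})
for n in("scene","top"):
    im,d=imaging.camera(n); np.savez(f"{n}0.npz",im=im,d=d); cv2.imwrite(f"pics/{n}0.png",im[...,::-1])
    print(n,cam(n), (d>0).mean())
for t in("leaning_shade","standing_shade","rest"):
    uv={}
    for n in("scene","top"):
        b=spotter.spot_in(n,t);m=spotter.mark_of(n,t)
        print(t,n,[(np.round(x["box"]),round(x["confidence"],2)) for x in b[:3]],[(np.round(x["uv"],1),round(x["confidence"],2)) for x in m[:3]])
        uv[n]=m
    if uv["scene"] and uv["top"]: print(" tri",tri([(n,uv[n][0]["uv"]) for n in uv]))
E
python3 a.py
```

```text
pics
{'time': 0.0, 'q': array([71.275,  5.01 , 10.033, 95.1  ,  0.001, 90.   ]), 'qd': array([-0.059,  0.034, -0.041, -0.067,  0.001,  0.096]), 'joint_efforts': array([ -0.   , -52.039,  46.48 ,   0.016,   0.   ,   0.   ]), 'ee_pos': array([0.176, 0.521, 0.231]), 'tcp_rot': array([-179.923,   -0.001,  161.275]), 'wrist_force': array([-0.251,  0.093, -0.686]), 'torque': array([ 0.003, -0.002,  0.032]), 'grasp_force': 0.0, 'opening': 0.08517331659299897}
scene (np.float64(607.291449865559), 318.9873614776207, 241.61875141427592, -0.12571126763861784, array([[-0.743,  0.387, -0.546,  1.257],
       [ 0.668,  0.454, -0.589,  0.767],
       [ 0.02 , -0.803, -0.596,  0.839],
       [ 0.   ,  0.   ,  0.   ,  1.   ]])) 0.996162109375
top (np.float64(608.4718858669372), 319.35454498844643, 235.86951750261423, -0.1567086511462383, array([[ 0.021, -0.981,  0.193,  0.218],
       [-1.   , -0.019,  0.015, -0.022],
       [-0.012, -0.193, -0.981,  1.764],
       [ 0.   ,  0.   ,  0.   ,  1.   ]])) 0.995986328125
leaning_shade scene [(array([428., 295.,  52.,  43.]), 0.58)] [(array([430.6, 294.5]), 0.96)]
leaning_shade top [(array([227., 244.,  27.,  41.]), 0.67)] [(array([226.2, 260.5]), 0.96)]
 tri [0.482 0.265 0.051]
standing_shade scene [(array([259., 196.,  35.,  54.]), 0.88)] [(array([256.9, 213.4]), 0.97), (array([257.6, 300.5]), 0.75), (array([434.9, 293.9]), 0.65)]
standing_shade top [(array([409., 253.,  34.,  27.]), 0.85)] [(array([407.4, 255.1]), 0.56)]
 tri [ 0.517 -0.258 -0.011]
rest scene [(array([418., 331.,  79.,  54.]), 0.84)] [(array([420.2, 326.2]), 0.79)]
rest top [(array([231., 250.,  38.,  55.]), 0.93)] [(array([407. , 253.2]), 0.73), (array([229.6, 250. ]), 0.71)]
 tri [ 0.444 -0.054 -0.155]
```

View pics/scene0.png

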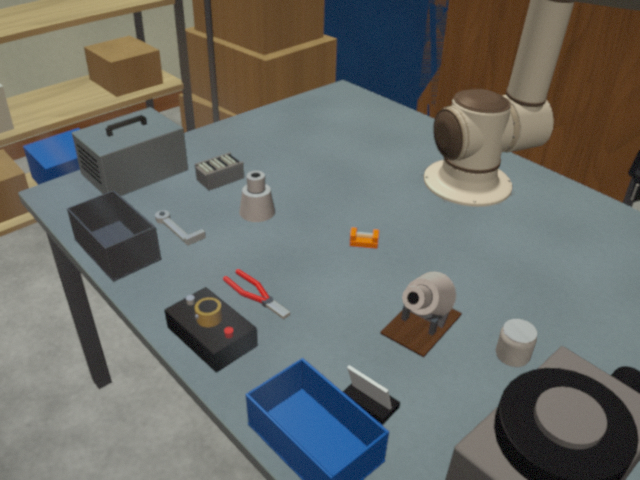

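View pics/top0.png

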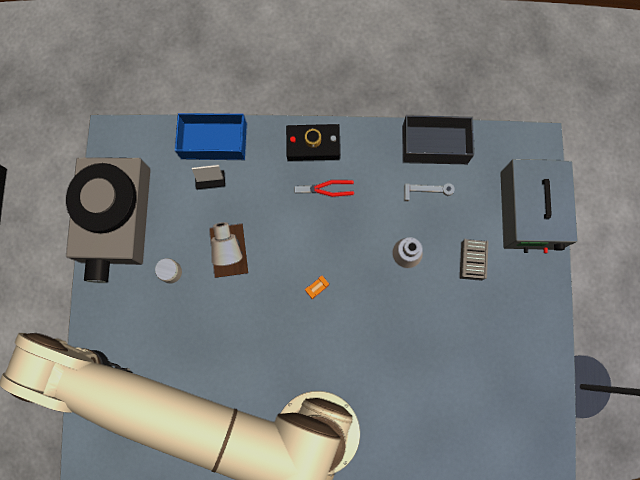

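The scene view shows the leaning shade at about (430, 295), with its neck away from the robot, and the standing shade at (257, 200). The top view puts them at (227, 244) and (408, 252). The area between them is free except for the orange fuse carrier at (317, 288) and the pliers. Next I fit the shade's profile to both depth clouds.

```bash
cat > fit.py <<'E'
from h import *
from scipy.optimize import least_squares
np.set_printoptions(precision=4,suppress=True)
PL=np.array([[45,0],[34,65],[22,65],[22,105],[0,105]])/1e3
def dist(P,c,a):
    z=(P-c)@a; r=np.linalg.norm((P-c)-z[:,None]*a,axis=1); q=np.c_[r,z]; D=[]
    for A,B in zip(PL[:-1],PL[1:]):
        t=np.clip(((q-A)@(B-A))/((B-A)@(B-A)),0,1); D.append(np.linalg.norm(q-A-t[:,None]*(B-A),axis=1))
    return np.min(D,0)
def ax(p,el): return np.array([np.cos(el)*np.cos(p),np.cos(el)*np.sin(p),np.sin(el)])
def fit(P,x0,upright):
    def f(x): return dist(P,x[:3],ax(x[3],x[4]) if not upright else np.array([0,0,1.]))
    for tol in(.02,.012,.008):
        Q=P[f(x0)<tol]
        g=lambda x: dist(Q,x[:3],ax(x[3],x[4]) if not upright else np.array([0,0,1.]))
        x0=least_squares(g,x0,loss="soft_l1",f_scale=.002).x
    return x0,len(Q),np.sqrt(np.mean(g(x0)**2))
if __name__=="__main__":
    C={n:cloud(n,np.load(f"{n}0.npz")["d"]) for n in("scene","top")}
    for n in C:
        t=C[n].reshape(-1,3); t=t[(abs(t[:,0]-.5)<.1)&(abs(t[:,1])<.08)]; print(n,"table z",np.nanmedian(t[:,2]),np.nanstd(t[:,2]))
    for name,x0,up in(("stand",[.51,-.25,0],True),("lean",[.48,.265,.056,.2,.52],False)):
        x0=np.array(x0)
        for ns in(("scene",),("top",),("scene","top")):
            P=np.vstack([C[n].reshape(-1,3) for n in ns]); c=x0[:3]+(0 if up else .05*ax(*x0[3:]))
            P=P[(np.linalg.norm(P-c,axis=1)<.13)&(P[:,2]>(.012 if up else .03))]
            x,k,e=fit(P,x0,up); print(name,ns,x[:3],np.degrees(x[3:]),k,e, "top",x[:3]+.105*(np.array([0,0,1]) if up else ax(*x[3:])))
E
python3 fit.py
```

```text
scene table z 0.0006821381829231754 0.007160815805335065
top table z -0.000666194770973183 0.007632446422685627
stand ('scene',) [ 0.5226 -0.2537  0.0013] [] 1228 0.0021285042088117385 top [ 0.5226 -0.2537  0.1063]
stand ('top',) [ 0.5208 -0.2539 -0.0002] [] 647 0.002374267871444608 top [ 0.5208 -0.2539  0.1048]
stand ('scene', 'top') [ 0.5222 -0.2536  0.0008] [] 1880 0.0023097919193719434 top [ 0.5222 -0.2536  0.1058]
lean ('scene',) [0.4851 0.2681 0.0559] [ 9.2578 30.3241] 1946 0.001840789889460219 top [0.5745 0.2827 0.1089]
lean ('top',) [0.4832 0.2692 0.0552] [ 9.2992 30.3512] 989 0.002862275958585512 top [0.5726 0.2838 0.1083]
lean ('scene', 'top') [0.4848 0.2685 0.0557] [ 9.147  30.3052] 2934 0.0022715495722421533 top [0.5743 0.283  0.1087]
```

Both views agree to about 2 mm. The leaning mouth is at (0.4845, 0.2685, 0.0555) with its axis at azimuth 9.2° and elevation 30.3°. The standing shade is at (0.522, -0.254). I'll move above the neck with the closing line square to the axis.

```bash
python3 -m jog '[{"rotation":[0,0,27.9],"translation":[384,-240,-40],"grip":85},{"rotation":[0,0,27.9],"translation":[384,-240,-40],"grip":85},{"rotation":[0,0,27.9],"translation":[384,-240,-40],"grip":85},{"rotation":[0,0,27.9],"translation":[384,-240,-40],"grip":85},{"rotation":[0,0,27.9],"translation":[384,-240,-40],"grip":85},{"rotation":[0,0,27.9],"translation":[384,-240,-40],"grip":85},{"rotation":[0,0,27.9],"translation":[384,-240,-40],"grip":85},{"rotation":[0,0,27.9],"translation":[384,-240,-40],"grip":85},{"rotation":[0,0,27.9],"translation":[384,-240,-40],"grip":85},{"rotation":[0,0,27.9],"translation":[384,-240,-40],"grip":85},{"rotation":[0,0,27.9],"translation":[384,-240,-40],"grip":85},{"rotation":[0,0,27.9],"translation":[384,-240,-40],"grip":85},{"rotation":[0,0,27.9],"translation":[384,-240,-40],"grip":85},{"rotation":[0,0,27.9],"translation":[384,-240,-40],"grip":85}]'; python3 -c "
from workcell import readout;print(readout.get_obs())"
```

```text
time: 2.1
ee_pos: [0.5596, 0.2819, 0.1919]
tcp_rot: [180.0, 0.0, -170.7]
wrist_force: [0.5, 0.8, -0.6]
opening: 0.0851
grasp_force: 0.0
{'time': 2.1, 'q': array([2.67350462e+01, 1.50780907e+01, 1.72264288e+01, 9.21113644e+01,
       6.36591338e-03, 1.74607997e+01]), 'qd': array([-0.170093  , -0.01140243,  0.03066622, -0.08767986, -0.08167198,
       -0.09921709]), 'joint_efforts': array([-3.96329295e-01, -6.29739833e+01,  4.67257798e+01, -1.15639408e-02,
       -7.91239872e-03,  8.18099244e-03]), 'ee_pos': array([0.55963741, 0.28193279, 0.19185973]), 'tcp_rot': array([ 1.79982833e+02,  3.33599295e-02, -1.70725756e+02]), 'wrist_force': array([ 0.46605588,  0.83576299, -0.57318222]), 'torque': array([0.00295738, 0.01783862, 0.03605538]), 'grasp_force': 0.0, 'opening': 0.0850806510627271}
```

```bash
python3 -m jog '[{"rotation":[0,0,0],"translation":[0,-1,-30],"grip":85},{"rotation":[0,0,0],"translation":[0,-1,-60],"grip":85},{"rotation":[0,0,0],"translation":[0,-1,-80],"grip":85},{"rotation":[0,0,0],"translation":[0,-1,-95],"grip":85},{"rotation":[0,0,0],"translation":[0,-1,-112],"grip":85},{"rotation":[0,0,0],"translation":[0,-1,-112],"grip":85},{"rotation":[0,0,0],"translation":[0,-1,-112],"grip":85}]' 60
python3 -m jog '[{"rotation":[0,0,0],"translation":[0,0,0],"grip":30},{"rotation":[0,0,0],"translation":[0,0,0],"grip":30},{"rotation":[0,0,0],"translation":[0,0,0],"grip":30},{"rotation":[0,0,0],"translation":[0,0,0],"grip":30},{"rotation":[0,0,0],"translation":[0,0,0],"grip":30},{"rotation":[0,0,0],"translation":[0,0,0],"grip":30},{"rotation":[0,0,0],"translation":[0,0,0],"grip":30},{"rotation":[0,0,0],"translation":[0,0,0],"grip":30}]' 60
```

```text
time: 2.8
ee_pos: [0.5604, 0.2803, 0.0801]
tcp_rot: [180.0, 0.0, -170.8]
wrist_force: [0.4, 0.2, 0.7]
opening: 0.0852
grasp_force: 0.0
time: 3.6
ee_pos: [0.5611, 0.281, 0.0806]
tcp_rot: [179.9, 0.1, -170.8]
wrist_force: [-1.4, 5.3, 5.9]
opening: 0.0426
grasp_force: 60.4
```

```bash
python3 -m jog '[{"rotation":[0,0,0],"translation":[0,0,10],"grip":30},{"rotation":[0,0,0],"translation":[0,0,25],"grip":30},{"rotation":[0,0,0],"translation":[0,0,45],"grip":30},{"rotation":[0,0,0],"translation":[0,0,70],"grip":30},{"rotation":[0,0,0],"translation":[0,0,100],"grip":30},{"rotation":[0,0,0],"translation":[0,0,130],"grip":30},{"rotation":[0,0,0],"translation":[0,0,150],"grip":30},{"rotation":[0,0,0],"translation":[0,0,150],"grip":30},{"rotation":[0,0,0],"translation":[0,0,150],"grip":30}]'
```

```text
time: 4.5
ee_pos: [0.5607, 0.2798, 0.2292]
tcp_rot: [-180.0, 0.0, -170.8]
wrist_force: [0.6, 0.8, -3.6]
opening: 0.0423
grasp_force: 61.2
```

Run:
```python
import numpy as np
from scipy.spatial.transform import Rotation as R
az=np.radians(9.2)
r=R.from_rotvec([0,0,-9.2],degrees=True)*R.from_rotvec(59.7*np.array([np.sin(az),-np.cos(az),0]),degrees=True)
print(r.as_rotvec(degrees=True), r.apply([np.cos(az)*np.cos(.529),np.sin(az)*np.cos(.529),np.sin(.529)]),r.apply([0,0,-1]))
```

```text
[  4.79263519 -59.56685296  -8.35150475] [-1.65236645e-04 -1.99634680e-17  9.99999986e-01] [ 0.86339555  0.         -0.50452762]
```

```bash
python3 -m jog '[{"rotation":[0.6,-7.4,-1.0],"translation":[0,-35,10],"grip":30},{"rotation":[1.2,-14.9,-2.1],"translation":[0,-70,15],"grip":30},{"rotation":[1.8,-22.3,-3.1],"translation":[0,-105,15],"grip":30},{"rotation":[2.4,-29.8,-4.2],"translation":[0,-140,15],"grip":30},{"rotation":[3.0,-37.2,-5.2],"translation":[0,-175,15],"grip":30},{"rotation":[3.6,-44.7,-6.3],"translation":[-1,-210,15],"grip":30},{"rotation":[4.2,-52.1,-7.3],"translation":[-2,-245,15],"grip":30},{"rotation":[4.8,-59.6,-8.35],"translation":[-3,-280,0],"grip":30},{"rotation":[4.8,-59.6,-8.35],"translation":[-3,-280,0],"grip":30},{"rotation":[4.8,-59.6,-8.35],"translation":[-3,-280,0],"grip":30},{"rotation":[4.8,-59.6,-8.35],"translation":[-3,-280,0],"grip":30},{"rotation":[4.8,-59.6,-8.35],"translation":[-3,-280,0],"grip":30},{"rotation":[4.8,-59.6,-8.35],"translation":[-3,-280,0],"grip":30}]'
cat > b.py <<'E'
import sys; from fit import *
x0=np.array(eval(sys.argv[1])); tag=sys.argv[2]; up=len(x0)==3
C={}
for n in("scene","top"):
    im,d=imaging.camera(n); C[n]=cloud(n,d); cv2.imwrite(f"pics/{n}{tag}.png",im[...,::-1])
o=readout.get_obs(); print(o["q"],o["ee_pos"],o["tcp_rot"])
u=lambda x: R.from_rotvec([x[3],x[4],0]).apply([0,0,1.])
from scipy.spatial.transform import Rotation as R
def fitu(P,x):
    for tol in(.015,.01,.007):
        f=lambda y,Q:dist(Q,y[:3],u(y))
        Q=P[f(x,P)<tol]; x=least_squares(f,x,args=(Q,),loss="soft_l1",f_scale=.002).x
    return x,len(Q),np.sqrt(np.mean(f(x,Q)**2))
for ns in(("scene",),("top",),("scene","top")):
    P=np.vstack([C[n].reshape(-1,3) for n in ns])
    P=P[np.isfinite(P[:,0])]
    P=P[(np.linalg.norm(P-x0[:3]-[0,0,.04],axis=1)<.09)&(P[:,2]>.012)&(P[:,2]<x0[2]+(.068 if len(sys.argv)>3 else .12))]
    x,k,e=fitu(P,np.r_[x0[:3],0,0]); print(ns,x[:3],"tilt rotvec deg",np.degrees(x[3:]),k,e)
    if len(sys.argv)<=3:
        P=P[dist(P,x[:3],u(x))<.02]; x,k,e=fit(P,x[:3],True); print("   upright",x,k,e)
E
python3 b.py "[.54,0,.15]" 1 held
```

```text
time: 5.8
ee_pos: [0.5745, 0.001, 0.2331]
tcp_rot: [179.9, 59.4, -179.9]
wrist_force: [-0.6, -0.2, -1.6]
opening: 0.0427
grasp_force: 61.9
[  0.0608 -48.5306 -51.1192  28.1296   0.0197   0.0187] [0.5742 0.0007 0.2315] [ 179.9488   59.2817 -179.9758]
('scene',) [ 0.5572 -0.0004  0.1517] tilt rotvec deg [-0.0888  0.2398] 1215 0.0017285910779871125
('top',) [0.5551 0.0002 0.1501] tilt rotvec deg [-0.0154 -1.3268] 77 0.0013035146659097496
('scene', 'top') [ 0.5572 -0.0003  0.1514] tilt rotvec deg [0.0469 0.2347] 1291 0.0017317755207610728
```

The shade is held upright, with its mouth at (0.557, 0, 0.151). Joint 2 is at its limit, so I'll place it slightly farther out, at x of about 0.567, after checking that the spot is clear.

```bash
python3 - <<'E'
from h import *
for n in("scene","top"):
    P=cloud(n,np.load(f"{n}0.npz")["d"]).reshape(-1,3); P=P[np.isfinite(P[:,0])]
    Q=P[(P[:,2]>.008)&(P[:,2]<.2)]; d=np.linalg.norm(Q[:,:2]-[.567,0],axis=1); i=np.argsort(d)[:60:10]; print(n,np.round(np.c_[Q[i],d[i]],3))
E
python3 -m jog '[{"rotation":[0,0,0],"translation":[6,0,-20],"grip":30},{"rotation":[0,0,0],"translation":[10,0,-50],"grip":30},{"rotation":[0,0,0],"translation":[10,0,-80],"grip":30},{"rotation":[0,0,0],"translation":[10,0,-110],"grip":30},{"rotation":[0,0,0],"translation":[10,0,-125],"grip":30},{"rotation":[0,0,0],"translation":[10,0,-125],"grip":30},{"rotation":[0,0,0],"translation":[10,0,-125],"grip":30}]'; python3 b.py "[.567,0,.025]" 2 held
```

```text
scene [[ 0.452  0.002  0.008  0.115]
 [ 0.449 -0.003  0.027  0.118]
 [ 0.447 -0.002  0.027  0.12 ]
 [ 0.445  0.004  0.026  0.122]
 [ 0.444 -0.008  0.036  0.123]
 [ 0.443  0.007  0.032  0.124]]
top [[ 0.563  0.013  0.01   0.014]
 [ 0.596  0.008  0.009  0.03 ]
 [ 0.561 -0.049  0.01   0.049]
 [ 0.577  0.066  0.008  0.067]
 [ 0.522 -0.064  0.01   0.078]
 [ 0.645 -0.036  0.009  0.086]]
time: 6.6
ee_pos: [0.5843, 0.0002, 0.1058]
tcp_rot: [179.9, 59.2, 180.0]
wrist_force: [0.2, -0.2, -1.3]
opening: 0.0428
grasp_force: 62.1
[ -0.0052 -42.6298 -62.5723  10.723    0.0232   0.0153] [0.5848 0.0001 0.1071] [179.9511  59.3346 179.9649]
('scene',) [ 0.5669 -0.0019  0.0266] tilt rotvec deg [-0.3913  0.8006] 1208 0.001711205763953373
('top',) [ 0.5652 -0.0004  0.0247] tilt rotvec deg [ 0.4044 -1.6282] 81 0.0013228883812265813
('scene', 'top') [ 0.5669 -0.0017  0.0263] tilt rotvec deg [-0.1944  0.5906] 1289 0.001738683433163642
```

```bash
python3 -m jog '[{"rotation":[0,0,0],"translation":[2,0,-12],"grip":30},{"rotation":[0,0,0],"translation":[2,0,-18],"grip":30},{"rotation":[0,0,0],"translation":[2,0,-22],"grip":30},{"rotation":[0,0,0],"translation":[2,0,-24],"grip":30},{"rotation":[0,0,0],"translation":[2,0,-24],"grip":30},{"rotation":[0,0,0],"translation":[2,0,-24],"grip":30}]'; python3 -m jog '[{"rotation":[0,0,0],"translation":[0,0,-1],"grip":30},{"rotation":[0,0,0],"translation":[0,0,-1],"grip":30},{"rotation":[0,0,0],"translation":[0,0,-1],"grip":30}]'
```

```text
time: 7.3
ee_pos: [0.5861, -0.0001, 0.081]
tcp_rot: [180.0, 59.2, 179.9]
wrist_force: [0.3, -0.2, -2.1]
opening: 0.0423
grasp_force: 62.1
time: 7.6
ee_pos: [0.586, -0.0001, 0.0799]
tcp_rot: [180.0, 59.2, 180.0]
wrist_force: [0.1, 0.5, -0.3]
opening: 0.0426
grasp_force: 62.1
```

```bash
python3 -m jog '[{"rotation":[0,0,0],"translation":[0,0,-1],"grip":30},{"rotation":[0,0,0],"translation":[0,0,-1],"grip":30},{"rotation":[0,0,0],"translation":[0,0,-1],"grip":30}]'; python3 -c "
from workcell import readout;o=readout.get_obs();print(o['q'],o['wrist_force'],o['ee_pos'])"
```

```text
time: 7.9
ee_pos: [0.5865, -0.0001, 0.0799]
tcp_rot: [180.0, 59.3, 179.9]
wrist_force: [-4.1, 0.7, 5.3]
opening: 0.0423
grasp_force: 62.7
[-2.41237850e-02 -3.98710801e+01 -6.44870553e+01  6.09216959e+00
  2.38372396e-02  1.46011618e-02] [-4.14783861  0.69170246  5.294027  ] [ 5.86481461e-01 -1.28360935e-04  7.99147639e-02]
```

```bash
python3 -m jog '[{"rotation":[0,0,0],"translation":[0,0,0],"grip":60},{"rotation":[0,0,0],"translation":[0,0,0],"grip":85},{"rotation":[0,0,0],"translation":[0,0,0],"grip":85},{"rotation":[0,0,0],"translation":[0,0,0],"grip":85},{"rotation":[0,0,0],"translation":[0,0,0],"grip":85},{"rotation":[0,0,0],"translation":[0,0,0],"grip":85}]'; python3 -m jog '[{"rotation":[0,0,0],"translation":[0,0,20],"grip":85},{"rotation":[0,0,0],"translation":[0,0,50],"grip":85},{"rotation":[0,0,0],"translation":[0,0,90],"grip":85},{"rotation":[0,0,0],"translation":[0,0,130],"grip":85},{"rotation":[0,0,0],"translation":[0,0,150],"grip":85},{"rotation":[0,0,0],"translation":[0,0,150],"grip":85}]'; python3 b.py "[.567,0,0]" 3
```

```text
time: 8.5
ee_pos: [0.5859, -0.0001, 0.0784]
tcp_rot: [179.9, 59.2, 179.9]
wrist_force: [-0.2, -0.8, 0.4]
opening: 0.0849
grasp_force: 0.0
time: 9.1
ee_pos: [0.5869, -0.0001, 0.2342]
tcp_rot: [180.0, 59.6, 179.9]
wrist_force: [0.1, 0.0, -0.2]
opening: 0.0851
grasp_force: 0.0
[ -0.025  -46.1208 -50.4258  26.5516   0.0263   0.0161] [ 0.5858 -0.0001  0.2281] [179.9467  59.1434 179.9436]
('scene',) [ 0.5688 -0.0019  0.001 ] tilt rotvec deg [-0.0005 -0.0768] 1564 0.0016961618768203375
   upright [ 0.5688 -0.0019  0.001 ] 1564 0.001696450123275546
('top',) [ 0.5661 -0.0002  0.0009] tilt rotvec deg [ 0.4474 -2.0109] 175 0.002518061257342377
   upright [ 0.5636 -0.001   0.0013] 179 0.0027810873732705293
('scene', 'top') [ 0.5688 -0.0018  0.0009] tilt rotvec deg [ 0.0545 -0.0999] 1739 0.0018568891257957532
   upright [ 0.5687 -0.0019  0.0009] 1745 0.0019073332025751112
```

```bash
python3 -m jog '[{"rotation":[0,8,0],"translation":[-1,0,10],"grip":85},{"rotation":[0,16,0],"translation":[-2,0,15],"grip":85},{"rotation":[0,24,0],"translation":[-5,0,15],"grip":85},{"rotation":[0,32,0],"translation":[-8,0,15],"grip":85},{"rotation":[0,40,0],"translation":[-12,0,15],"grip":85},{"rotation":[0,48,0],"translation":[-16,0,15],"grip":85},{"rotation":[0,56,0],"translation":[-18,0,0],"grip":85},{"rotation":[0,59.3,0],"translation":[-18,-0.5,0],"grip":85},{"rotation":[0,59.3,0],"translation":[-18,-0.5,0],"grip":85},{"rotation":[0,59.3,0],"translation":[-18,-0.5,0],"grip":85},{"rotation":[0,59.3,0],"translation":[-18,-0.5,0],"grip":85},{"rotation":[0,59.3,0],"translation":[-18,-0.5,0],"grip":85}]'; python3 b.py "[.567,0,0]" 4; python3 b.py "[.522,-.254,0]" 5
```

```text
time: 10.4
ee_pos: [0.5673, -0.0006, 0.2294]
tcp_rot: [180.0, 0.0, 180.0]
wrist_force: [-0.2, 0.1, -0.6]
opening: 0.0853
grasp_force: 0.0
[-0.0633  7.3753 12.4847 95.1157  0.0056 -0.0397] [ 0.5674 -0.0006  0.2295] [179.9944  -0.0063 179.9764]
('scene',) [ 0.5687 -0.0019  0.0011] tilt rotvec deg [0.137  0.0293] 1562 0.0017215323640408994
   upright [ 0.5687 -0.002   0.0011] 1562 0.0017216944396058695
('top',) [0.567 0.    0.   ] tilt rotvec deg [0. 0.] 0 nan
   upright [0.567 0.    0.   ] 0 nan
('scene', 'top') [ 0.5687 -0.0019  0.0011] tilt rotvec deg [0.137  0.0293] 1562 0.0017215323640408994
   upright [ 0.5687 -0.002   0.0011] 1562 0.0017216944396058695
[-0.0619  7.436  12.523  95.1307  0.0053 -0.0367] [ 0.5676 -0.0006  0.2292] [179.9947  -0.0437 179.9748]
('scene',) [ 0.5226 -0.2538  0.0014] tilt rotvec deg [-0.0582 -0.0551] 1222 0.002104527895400224
   upright [ 0.5226 -0.2538  0.0014] 1226 0.002144304545302074
('top',) [ 0.5209 -0.254  -0.0002] tilt rotvec deg [-0.2167  0.3956] 646 0.002362198847829528
   upright [ 0.5211 -0.254  -0.0002] 655 0.0024987726112626896
('scene', 'top') [ 0.5223 -0.2537  0.0009] tilt rotvec deg [ 0.0849 -0.0185] 1869 0.002258178195159405
   upright [ 0.5222 -0.2537  0.0009] 1880 0.0023243242332411855
  return _methods._mean(a, axis=axis, dtype=dtype,
  ret = ret.dtype.type(ret / rcount)
```

```bash
python3 -m jog '[{"rotation":[0,0,0],"translation":[1,0,-40],"grip":85},{"rotation":[0,0,0],"translation":[1,0,-75],"grip":85},{"rotation":[0,0,0],"translation":[1,0,-100],"grip":85},{"rotation":[0,0,0],"translation":[1,0,-120],"grip":85},{"rotation":[0,0,0],"translation":[1,0,-140],"grip":85},{"rotation":[0,0,0],"translation":[1,0,-156],"grip":85},{"rotation":[0,0,0],"translation":[1,0,-156],"grip":85},{"rotation":[0,0,0],"translation":[1,0,-156],"grip":85}]'; python3 -m jog '[{"rotation":[0,0,0],"translation":[0,0,0],"grip":60},{"rotation":[0,0,0],"translation":[0,0,0],"grip":50},{"rotation":[0,0,0],"translation":[0,0,0],"grip":45},{"rotation":[0,0,0],"translation":[0,0,0],"grip":30},{"rotation":[0,0,0],"translation":[0,0,0],"grip":30},{"rotation":[0,0,0],"translation":[0,0,0],"grip":30},{"rotation":[0,0,0],"translation":[0,0,0],"grip":30},{"rotation":[0,0,0],"translation":[0,0,0],"grip":30},{"rotation":[0,0,0],"translation":[0,0,0],"grip":30}]' 60
```

```text
time: 11.4
ee_pos: [0.5689, -0.0006, 0.0731]
tcp_rot: [180.0, -0.1, 180.0]
wrist_force: [0.1, -0.2, 0.5]
opening: 0.085
grasp_force: 0.0
time: 12.3
ee_pos: [0.5693, -0.0005, 0.0734]
tcp_rot: [180.0, -0.1, 180.0]
wrist_force: [-1.0, 1.2, 5.5]
opening: 0.0428
grasp_force: 60.3
```

```bash
python3 -m jog '[{"rotation":[0,0,0],"translation":[0,0,15],"grip":30},{"rotation":[0,0,0],"translation":[0,0,45],"grip":30},{"rotation":[0,0,0],"translation":[0,0,80],"grip":30},{"rotation":[0,0,0],"translation":[0,0,115],"grip":30},{"rotation":[0,0,0],"translation":[0,0,145],"grip":30},{"rotation":[0,0,0],"translation":[0,-20,150],"grip":30},{"rotation":[0,0,0],"translation":[-8,-50,150],"grip":30},{"rotation":[0,0,0],"translation":[-15,-85,150],"grip":30},{"rotation":[0,0,0],"translation":[-22,-120,150],"grip":30},{"rotation":[0,0,0],"translation":[-30,-160,150],"grip":30},{"rotation":[0,0,0],"translation":[-37,-200,150],"grip":30},{"rotation":[0,0,0],"translation":[-42,-230,150],"grip":30},{"rotation":[0,0,0],"translation":[-46,-252,150],"grip":30},{"rotation":[0,0,0],"translation":[-46,-252,150],"grip":30},{"rotation":[0,0,0],"translation":[-46,-252,150],"grip":30},{"rotation":[0,0,0],"translation":[-46,-252,150],"grip":30}]'; python3 b.py "[.522,-.253,.15]" 6 held;python3 b.py "[.522,-.253,0]" 7 2>/dev/null
```

```text
time: 13.9
ee_pos: [0.523, -0.2519, 0.2228]
tcp_rot: [180.0, -0.1, -180.0]
wrist_force: [0.4, 0.1, -2.8]
opening: 0.0425
grasp_force: 61.6
[-25.6751   9.1955  13.7669  94.6903  -0.0498 -25.7159] [ 0.5231 -0.2517  0.2227] [ 179.9933   -0.1288 -179.959 ]
('scene',) [ 0.5215 -0.2531  0.1498] tilt rotvec deg [-1.0513  1.3018] 1112 0.002082538514173724
('top',) [ 0.5133 -0.251   0.1528] tilt rotvec deg [-2.0072  0.8148] 3 0.0005870547533070791
('scene', 'top') [ 0.5215 -0.2532  0.1498] tilt rotvec deg [-1.0751  1.3375] 1115 0.002080627874293461
[-25.6841   9.1997  13.763   94.6812  -0.0531 -25.723 ] [ 0.5231 -0.2519  0.2227] [ 179.9967   -0.1293 -179.961 ]
('scene',) [ 0.5222 -0.254   0.0016] tilt rotvec deg [-0.1987  0.3249] 1218 0.002210143510252045
   upright [ 0.5225 -0.2538  0.0015] 1220 0.0022314218249317344
('top',) [ 0.522 -0.253  0.   ] tilt rotvec deg [0. 0.] 0 nan
   upright [ 0.5365 -0.2432  0.003 ] 1 4.221378516542491e-09
('scene', 'top') [ 0.5222 -0.254   0.0016] tilt rotvec deg [-0.1987  0.3249] 1218 0.002210143510252045
   upright [ 0.5225 -0.2538  0.0015] 1220 0.002231421824754449
```

View pics/scene6.png

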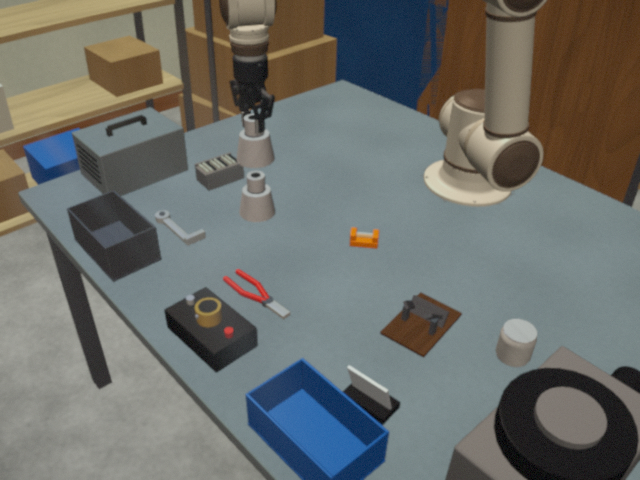

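The picture shows the held shade straight above the standing one (255, 150 against 257, 197), and the bystanders are untouched. The fits agree to about 1 mm. Correcting y by -0.7 mm and lowering.

```bash
python3 -m jog '[{"rotation":[0,0,0],"translation":[0,-0.7,-20],"grip":30},{"rotation":[0,0,0],"translation":[0,-0.7,-40],"grip":30},{"rotation":[0,0,0],"translation":[0,-0.7,-55],"grip":30},{"rotation":[0,0,0],"translation":[0,-0.7,-65],"grip":30},{"rotation":[0,0,0],"translation":[0,-0.7,-75],"grip":30},{"rotation":[0,0,0],"translation":[0,-0.7,-75],"grip":30},{"rotation":[0,0,0],"translation":[0,-0.7,-75],"grip":30}]'; python3 -m jog '[{"rotation":[0,0,0],"translation":[0,0,-5],"grip":30},{"rotation":[0,0,0],"translation":[0,0,-10],"grip":30},{"rotation":[0,0,0],"translation":[0,0,-15],"grip":30},{"rotation":[0,0,0],"translation":[0,0,-15],"grip":30},{"rotation":[0,0,0],"translation":[0,0,-15],"grip":30}]'
```

```text
time: 14.8
ee_pos: [0.523, -0.2533, 0.1479]
tcp_rot: [-180.0, -0.1, 180.0]
wrist_force: [0.3, 0.0, -1.9]
opening: 0.0427
grasp_force: 61.6
time: 15.3
ee_pos: [0.5228, -0.2533, 0.1323]
tcp_rot: [180.0, -0.2, 180.0]
wrist_force: [0.5, -0.2, -1.9]
opening: 0.0424
grasp_force: 61.6
```

```bash
python3 -m jog '[{"rotation":[0,0,0],"translation":[0,0,-4],"grip":30},{"rotation":[0,0,0],"translation":[0,0,-8],"grip":30},{"rotation":[0,0,0],"translation":[0,0,-12],"grip":30},{"rotation":[0,0,0],"translation":[0,0,-12],"grip":30},{"rotation":[0,0,0],"translation":[0,0,-12],"grip":30}]'
```

```text
time: 15.8
ee_pos: [0.5228, -0.2533, 0.1203]
tcp_rot: [180.0, -0.1, 180.0]
wrist_force: [0.4, -0.6, -1.3]
opening: 0.0428
grasp_force: 61.6
```

Home is expected at a TCP height of about 0.118, so I'll step down gently to contact.

```bash
python3 -m jog '[{"rotation":[0,0,0],"translation":[0,0,-1],"grip":30},{"rotation":[0,0,0],"translation":[0,0,-2],"grip":30},{"rotation":[0,0,0],"translation":[0,0,-2],"grip":30},{"rotation":[0,0,0],"translation":[0,0,-2],"grip":30}]'; python3 -m jog '[{"rotation":[0,0,0],"translation":[0,0,-0.7],"grip":30},{"rotation":[0,0,0],"translation":[0,0,-0.7],"grip":30},{"rotation":[0,0,0],"translation":[0,0,-0.7],"grip":30}]'
```

```text
time: 16.2
ee_pos: [0.5229, -0.2533, 0.1185]
tcp_rot: [180.0, -0.1, 180.0]
wrist_force: [0.4, 0.2, -2.4]
opening: 0.0422
grasp_force: 61.6
time: 16.5
ee_pos: [0.523, -0.2534, 0.1184]
tcp_rot: [-180.0, -0.1, 180.0]
wrist_force: [-1.7, 0.2, 4.4]
opening: 0.0424
grasp_force: 61.9
```

Contact came exactly at the nested height, with 4 N upward. Now I release it and withdraw straight up.

```bash
python3 -m jog '[{"rotation":[0,0,0],"translation":[0,0,0],"grip":50},{"rotation":[0,0,0],"translation":[0,0,0],"grip":65},{"rotation":[0,0,0],"translation":[0,0,0],"grip":85},{"rotation":[0,0,0],"translation":[0,0,0],"grip":85},{"rotation":[0,0,0],"translation":[0,0,0],"grip":85},{"rotation":[0,0,0],"translation":[0,0,0],"grip":85}]'; python3 -m jog '[{"rotation":[0,0,0],"translation":[0,0,15],"grip":85},{"rotation":[0,0,0],"translation":[0,0,40],"grip":85},{"rotation":[0,0,0],"translation":[0,0,70],"grip":85},{"rotation":[0,0,0],"translation":[0,0,110],"grip":85},{"rotation":[0,0,0],"translation":[0,0,150],"grip":85},{"rotation":[0,0,0],"translation":[0,0,150],"grip":85},{"rotation":[0,0,0],"translation":[0,0,150],"grip":85}]'; python3 b.py "[.522,-.253,.045]" 8 2>/dev/null
```

```text
time: 17.1
ee_pos: [0.5229, -0.2533, 0.1177]
tcp_rot: [180.0, -0.1, 180.0]
wrist_force: [-0.2, -0.2, 0.8]
opening: 0.085
grasp_force: 0.0
time: 17.8
ee_pos: [0.5233, -0.2535, 0.2696]
tcp_rot: [-179.9, 0.0, 180.0]
wrist_force: [-0.7, 0.2, 0.3]
opening: 0.0854
grasp_force: 0.0
[-25.8218  10.5611  20.3218  99.9426  -0.0555 -25.7948] [ 0.5227 -0.2532  0.2672] [179.9708  -0.1879 179.9731]
('scene',) [ 0.5212 -0.2548  0.0464] tilt rotvec deg [-0.4405  0.2619] 1445 0.0022442786163776613
   upright [ 0.5214 -0.2545  0.0463] 1456 0.002348064243127375
('top',) [ 0.5189 -0.2543  0.0415] tilt rotvec deg [-2.2038  3.0524] 6 0.00022554094124983742
   upright [ 0.5196 -0.2523  0.0294] 6 0.00038095330418128125
('scene', 'top') [ 0.5211 -0.2548  0.0464] tilt rotvec deg [-0.4817  0.3174] 1452 0.0022571302021709622
   upright [ 0.5214 -0.2545  0.0463] 1462 0.002354647347899706
```

View pics/scene8.png

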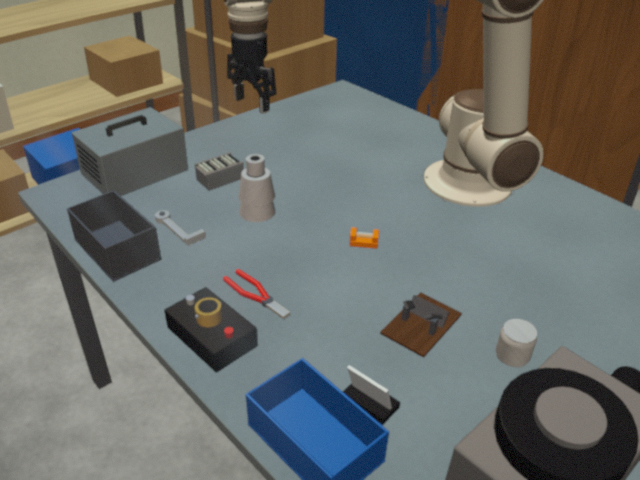

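The picture shows the stack nested and upright at (257, 190). The upper mouth measures 45 mm above the lower one, the gripper is clear above, and nothing else has moved.

```bash
python3 -c "
from workcell import bot;print(bot.job_done())"
```

```text
the job is handed in; nothing more can be done
None
```

The leaning shade was stood mouth down on clear table and released, then regripped from above by its neck and held until fully home over the standing shade; the last picture shows the stack upright and nothing else moved, and the job was handed in after about 18 s of robot time.

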